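# Mesh the splined stem in the washer drive and hold it down

## Task

The washer's drive unit is on the table for repair: first turn the red isolator handle from on (green mark) all the way to off (red mark). Then take the blue-gripped splined stem out of its wooden rack, rotate it until its splines mesh with the cross-shaped socket of the drive hub, and slide it home against the spring until its white collar sits on the hub. Finish while still gripping it and pressing it fully home, since the spring lifts it if you let go; do not disturb the bottle, box, mug and brush.

Things in the scene. Friction and masses are not known exactly. Their poses are not given: they have to be found in the camera images.
- isolator_handle (a joint): Red bar handle of the isolator, turning about the vertical axis. 0 = OFF stop, 1.57 = ON stop, grows clockwise seen from above, so OFF is a quarter turn counter-clockwise from ON. It begins at or near ON. Turning needs about 0.1 N m; it stays where it is left.
- handle_grip (a point): Point on the isolator handle's turning axis at the height to pinch it, 82 mm above the table; turns with the handle: its z is up, its x runs along the bar towards the end with the white stripe (the pointer). The bar is 60 mm long (from 26 mm behind this point to 34 mm ahead), 16 mm thick and 32 mm tall, its top 13 mm above this point. Pointer at the red mark = OFF, at the green mark = ON.
- isolator: Isolator switch: fixed grey box 100 x 100 x 50 mm with a yellow plate 3 mm thick on top and the red bar handle in its middle. Origin: centre of its underside. Its x axis points to the red OFF mark, its -y axis to the green ON mark.
- drive: Washer drive unit, fixed to the table: dark base plate 150 x 130 x 16 mm, aluminium gear case 116 mm across up to 66 mm height, and on top the bare steel hub. Origin: centre of its underside. The hub's turn in it differs from start to start.
- socket (a point): Centre of the mouth of the cross-shaped socket in the hub's top face (bare steel, notched rim, 54 mm across, top 100 mm above the table). z up; x and y run along the slots, each 10.5 mm wide, reaching 17 mm from the centre, 34 mm deep, mouth not chamfered. Gearbox drag (0.25 N m) holds the hub's angle. The stem fits in any of four quarter turns.
- plunger (a joint): Brass spring plunger, 9 mm diameter, in the middle of the socket. 0 = up, its top 16 mm below the mouth; grows as it is pushed down. About 12 mm (0.012) when the stem is home. The spring pushes up with 4 N at first, 10 N when the stem is home, more than the stem's weight.
- stem: Loose upright stem, 0.2 kg, 90 mm tall. Origin: centre of its foot, z up. Up to 28 mm: cross of 4 splines 8 mm wide, 15 mm from the axis along x and y, lowest 4 mm tapered. White collar 46 mm across at 28-34 mm, neck, then square blue grip 26 x 26 mm at 50-90 mm, flats facing x and y. Starts hung by its collar in the rack, foot 12 mm above the table. Home: foot 28 mm below the socket mouth.
- stem_grip (a point): Point on the stem's axis in the middle of its square grip, 70 mm above its foot; axes as the stem's: the grip's flats and the four blue marks on the collar line up with the splines. The stem starts turned at random.
- rack: Fixed wooden block 80 x 80 x 40 mm with a round hole of 34 mm in its top in which the stem hangs; lift the stem straight up to take it out. Origin: centre of its underside.
- softener: Bystander: blue bottle, 68 mm diameter, 150 mm tall, standing. Origin: centre of its underside.
- sheets: Bystander: cardboard box 70 x 120 x 50 mm. Origin: centre of its underside.
- mug: Bystander: white mug, 80 mm diameter, 90 mm tall, with a handle. Origin: centre of its underside.
- brush: Bystander: hand brush lying on the table. Origin: its underside, near the middle.
Mind the look-alikes: they are no part of the job. What is shaped like the isolator but pink is not meant.

How it is judged:
By the outcome, as a careful person would: the job done as asked, in the order asked, and still so for the second after the job is handed in, while the arm keeps its last pose, push and grip.
It also fails if it takes over 58 s, if anything falls off the work surface, if the arm or the gripper's body presses on something with over 40 N, if the wrist force passes 120 N, or if a joint passes its speed limit or range.

## Robot

A 7-joint arm with a two-finger parallel gripper is mounted at the origin on the work surface. World frame = base frame: x ahead of the robot, y to its left, z up, the work surface at z = 0. Lengths are in m, angles in rad, forces in N, time in s.
With the tool pointing down it reaches from about 0.4 to 0.875 m from the base axis. Payload 19.3 kg.
Tool frame: the origin (TCP) lies midway between the tips of the shut fingers; the grasp point (between the pads) lies 19 mm behind it; z points along the fingers, y is the line along which they close (so a half turn about z gives the same grasp; the last joint's range is limited). The gripper opens to 85 mm and grips with 20 to 120 N. Pads are 22 mm wide; open, the fingers measure 114 mm over their backs; the gripper's body (76 mm by 85 mm) begins 54 mm behind the grasp point. The pads swing forward as they close: fully open they stand 13 mm farther back than shut.
Start: joints at [-1.393, 0.521, -0.036, 1.599, 0.021, 1.021, -0.113], TCP at [0.153, 0.606, 0.231] pointing down, gripper open.
Joint ranges: [-2.91, 2.91], [-0.3, 2.13], [-1.5, 1.42], [0.17, 2.43], [-1.26, 4.41], [0.16, 1.93], [-2.52, 2.52]. Speed limits (rad/s): [1.89, 1.89, 2.39, 2.39, 3.01, 3.01, 3.01].

## Interface

Orientations are given as a unit quaternion [x, y, z, w].
In Python, from cell import robot gives the robot as it stands.
- The arm moves only by the tool arm_command, never from a script. Its argument "moves" is a list of rows, each an object of numbers: "grip": the finger opening in mm, from 0 to 85.4; "dx", "dy", "dz": the shift along the tool's x, y, z in units of 60 mm (1.0 is 60 mm); "wx", "wy", "wz": the turn, a rotation vector about the tool's x, y, z in units of 5 degrees (1.0 is 5 degrees). In form: [{"grip": .., "dx": .., "dy": .., "dz": .., "wx": .., "wy": .., "wz": ..}, ...]. A call has 1 to 5 rows; each row shifts and turns the commanded pose from where the row before left it, along the tool's axes as they then stand; what a row does not reach is not made up. A row lasts 1/8 s, in which the tool goes at most 62.5 mm and 10.7 degrees, less where a joint would pass 70% of its speed; a pose out of reach is approached as far as the arm can. A call is refused whole if a number of a shift passes 1 or a number of a turn 1, either way. A call with a gripper value outside its range is refused whole. The fingers move at their own pace and stop on an object; "newtons" is the grip in N (left out, the last holds). Time passes only in rows, so rows that do not move let the fingers close. It gives the time, the measured TCP pose, the force, the opening and the grip force at its end, in the units of the state.
- robot.get_state(): the state, without advancing time (a new reading comes with each control period).
- robot.read_camera(name): name is "scene" or "top" or "wrist"; returns the picture (384x512x3 uint8, blue, green, red); there is no depth.
- robot.camera_info(name): a dict with "fx", "fy", "cx", "cy" (pixels), "R" (3x3) and "t" (3): a world point X has camera coordinates R X + t. Camera axes: x right, y down, z forward; pixel columns grow to the right and rows downward; lengths in m; the calibration is good to about 2 mm. A picture is of the moment at which its call begins: read the wrist's pose just before it. camera_info takes no time and is no camera call; for the wrist camera it gives the pose at the moment of the call.
- robot.finish_job(): hands the job in; it is judged then, once.
The state is a dict: "time_s": time; "qpos": joint angles; "qvel": joint speeds; "tau": joint torques, N m; "ee_pos": TCP position; "tcp_rot": TCP orientation; "force": force on the tool from outside, world axes, zero at the start; "ft_torque": the same for the moment, N m; "width": opening from 0.0 (shut) to 1.0 (fully open); "gripper_force": force on a finger pad.
Only numpy, scipy, OpenCV 4.12 (cv2) and the standard library are available. Lean on these libraries where they do the work, as an engineer would, in place of code of your own. Each camera call takes 0.05 s, during which the arm holds its last target. There are 200 camera calls.

## Working session

There is one attempt and no reset: what is moved stays moved. The work goes in short steps, Python scripts to look and compute and a tool call to move; the robot and the scene stay as the last step left them, time stands still between calls to the robot, and variables do not carry over. Pictures are saved under pics/ and viewed, at most 10 in all, crops included, and the job is handed in when it is done.

Besides the shell and the picture viewer there is one more tool, called after "Call:" by a JSON object that holds its "op" and its "data", one argument or row to a line. arm_command: Moves the arm, as the interface text tells. Its arguments: {"type":"object","properties":{"moves":{"type":"array","items":{"type":"object","properties":{"grip":{"type":"number"},"dx":{"type":"number"},"dy":{"type":"number"},"dz":{"type":"number"},"wx":{"type":"number"},"wy":{"type":"number"},"wz":{"type":"number"}}}},"newtons":{"type":"number"}},"required":["moves"]}

```bash
mkdir -p pics; ls; python3 - <<'E'
from cell import robot
import cv2,numpy as np
np.set_printoptions(precision=4,suppress=True)
a=robot.read_camera("scene");b=robot.read_camera("top")
cv2.imwrite("pics/scene.png",a);cv2.imwrite("pics/top.png",b)
for n in("scene","top"):
    print(n,robot.camera_info(n))
s=robot.get_state();print(s)
E
```

```text
pics
scene {'fx': 428.6487974538911, 'fy': 428.6487974538911, 'cx': 251.44602210789353, 'cy': 192.42937975323304, 'R': array([[-0.5553,  0.8316,  0.0107],
       [ 0.7196,  0.4868, -0.4952],
       [-0.417 , -0.2673, -0.8687]]), 't': array([ 0.2983, -0.3498,  1.6591])}
top {'fx': 446.5736813011726, 'fy': 446.5736813011726, 'cx': 253.85503133860084, 'cy': 194.97540533307355, 'R': array([[ 0.0082, -1.    , -0.0043],
       [-0.9849, -0.0074, -0.1729],
       [ 0.1729,  0.0056, -0.9849]]), 't': array([-0.0034,  0.5124,  1.6621])}
{'time_s': 0.1, 'qpos': array([-1.3932,  0.522 , -0.0363,  1.5999,  0.0212,  1.0211, -0.1128]), 'qvel': array([-0.0002, -0.0003, -0.0004, -0.0006, -0.0005,  0.0005, -0.0008]), 'tau': array([  0.0052, -92.8499,   1.9848, -37.0535,   0.0182,   0.0054,
         0.0001]), 'ee_pos': array([0.1532, 0.6056, 0.2308]), 'tcp_rot': array([ 0.1236,  0.9923, -0.0005, -0.    ]), 'force': array([-0.7667, -0.0426,  0.3045]), 'ft_torque': array([-0.0243, -0.0486, -0.0426]), 'gripper_force': 0.0, 'width': 1.001802545128321}
```

View pics/scene.png

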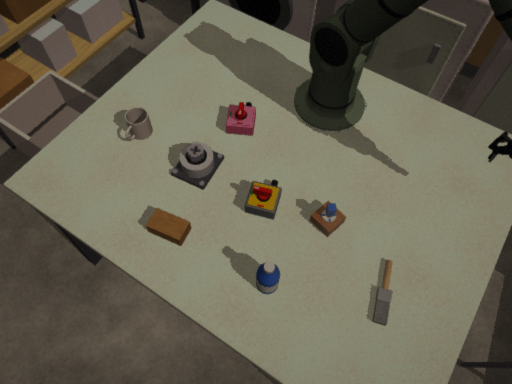

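View pics/top.png

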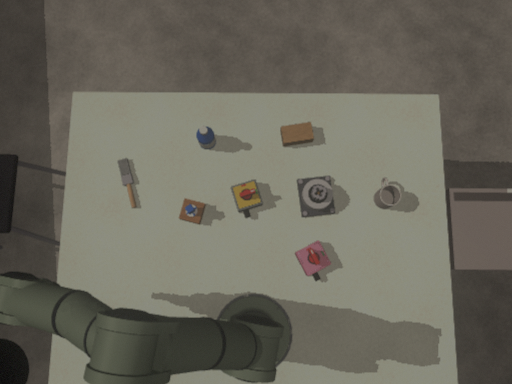

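The scene holds two isolator shapes: the yellow-plate one at top-view (246,195) and the pink one at (313,258). The yellow one fits the description. The rack and stem are at (191,211), the drive at (317,194). I'll confirm these in an enlarged crop.

```bash
python3 - <<'E'
import cv2,numpy as np
b=cv2.imread("pics/top.png");a=cv2.imread("pics/scene.png")
def c(im,u,v,r=20): return cv2.resize(im[v-r:v+r,u-r:u+r],(266,266),interpolation=cv2.INTER_CUBIC)
m=np.vstack([np.hstack([c(b,246,195),c(b,192,211),c(b,317,194)]),np.hstack([c(a,263,198),c(a,328,217),c(a,197,158)])])
cv2.imwrite("pics/m1.png",m)
E
```

```text
(no output)
```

View pics/m1.png

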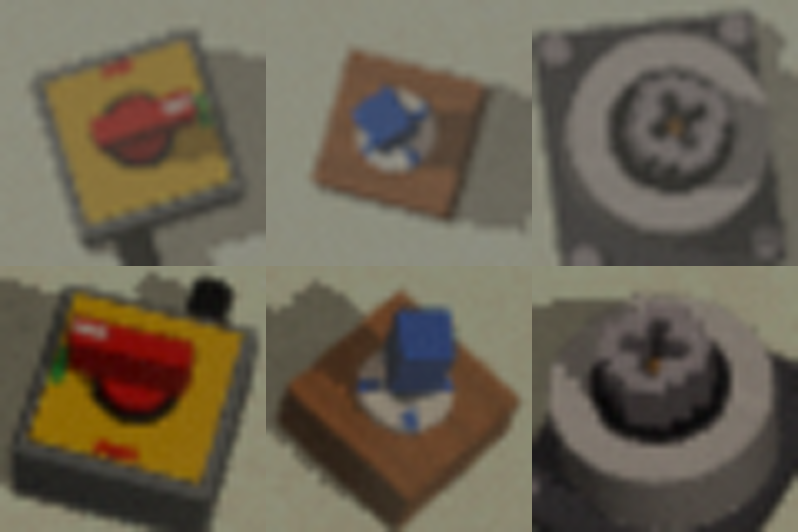

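```bash
cat > h.py <<'E'
from cell import robot
import numpy as np, cv2
from scipy.spatial.transform import Rotation as Ro
np.set_printoptions(precision=4,suppress=True)
def ray(ci,uv,z):
    R,t=np.array(ci["R"]),np.array(ci["t"])
    d=R.T@np.array([(uv[0]-ci["cx"])/ci["fx"],(uv[1]-ci["cy"])/ci["fy"],1]); c=-R.T@t
    return c+d*(z-c[2])/d[2]
def proj(ci,X):
    p=np.array(ci["R"])@np.asarray(X)+np.array(ci["t"]); return np.array([ci["fx"]*p[0]/p[2]+ci["cx"],ci["fy"]*p[1]/p[2]+ci["cy"]])
def go(x,y,z,yaw):
    "rows-free report: shift in tool units, turn in 5deg units. yaw=angle of tool y (closing line) in world, deg"
    s=robot.get_state(); R=Ro.from_quat(s["tcp_rot"]).as_matrix()
    d=R.T@(np.array([x,y,z])-s["ee_pos"])/.06
    c=np.degrees(np.arctan2(R[1,1],R[0,1]))
    w=(yaw-c+90)%180-90
    print("t",s["time_s"],"pos",s["ee_pos"],"yawY",c,"tilt",R[:,2],"shift units",d,"turn total wz units",-w/5,"q7",s["qpos"][6])
E
python3 - <<'E'
from h import *
ci=robot.camera_info("top")
f=lambda x,y,o,z: ray(ci,(o[0]+x/6.65-.5,o[1]+y/6.65-.5),z)
o=(226,175)
print("iso ctr",[f(*p,o,.053) for p in [(40,75),(198,35),(243,190),(88,230),(117,68),(205,108)]])
print("bar",f(193,100,o,.095),f(93,130,o,.095))
o=(172,191);print("stem",f(119,115,o,.102),f(132,130,o,.046))
o=(297,174);print("hub",f(140,125,o,.1))
w=robot.camera_info("wrist");print(w, -np.array(w["R"]).T@w["t"])
go(.5,0,.2,0)
E
```

```text
iso ctr [array([0.5459, 0.0861, 0.053 ]), array([ 0.5701, -0.0044,  0.053 ]), array([ 0.48  , -0.0307,  0.053 ]), array([0.4563, 0.0573, 0.053 ]), array([0.5504, 0.042 , 0.053 ]), array([ 0.5274, -0.0087,  0.053 ])]
bar [ 0.5241 -0.002   0.095 ] [0.5067 0.0536 0.095 ]
stem [0.4527 0.2368 0.102 ] [0.4523 0.2375 0.046 ]
hub [ 0.5145 -0.2351  0.1   ]
{'fx': 280.0451836845077, 'fy': 280.0451836845077, 'cx': 255.39794537265996, 'cy': 193.39997752666403, 'R': array([[ 0.2461,  0.9692, -0.0006],
       [ 0.9346, -0.2372,  0.2649],
       [ 0.2566, -0.0658, -0.9643]]), 't': array([-0.6255, -0.034 ,  0.3782])} [0.0887 0.6231 0.3733]
t 0.1 pos [0.1532 0.6056 0.2308] yawY 75.80163767833528 tilt [-0.0002 -0.001  -1.    ] shift units [-8.0784 -8.3675  0.522 ] turn total wz units 15.160327535667056 q7 -0.11279136912067222
```

Confirmed: yellow isolator with red bar pointing at the green mark, the stem in the rack, and the hub socket on the drive. I'll write a small planner and move.

```bash
cat >> h.py <<'E'
def plan(x,y,z,yaw,n,half=0):
    "n equal rows; shift is along tool axes at row start"
    s=robot.get_state(); R=Ro.from_quat(s["tcp_rot"]); D=(np.array([x,y,z])-s["ee_pos"])/n/.06
    M=R.as_matrix(); c=np.degrees(np.arctan2(M[1,1],M[0,1])); w=(yaw-c+90)%180-90+half
    # level the tool too: final orientation with z straight down
    yy=np.radians(c+w); Y=np.array([np.cos(yy),np.sin(yy),0]); Z=np.array([0,0,-1.]); G=Ro.from_matrix(np.array([np.cross(Y,Z),Y,Z]).T)
    rv=(R.inv()*G).as_rotvec(); st=Ro.from_rotvec(rv/n)
    print("t",s["time_s"],s["ee_pos"],"yaw",c,"q7",s["qpos"][6],"F",s["force"],"w/row",np.degrees(rv/n)/5)
    for i in range(n): print(i,R.inv().apply(D).round(2)); R=R*st
E
python3 -c "
from h import *
plan(.513,.027,.22,16.5,13)"
```

```text
t 0.1 [0.1532 0.6056 0.2308] yaw 75.80163767833528 q7 -0.11279136912067222 F [-0.7667 -0.0426  0.3045] w/row [-0.0008  0.0005  0.9123]
0 [-0.63 -0.61  0.01]
1 [-0.68 -0.55  0.01]
2 [-0.72 -0.5   0.01]
3 [-0.75 -0.44  0.01]
4 [-0.79 -0.38  0.01]
5 [-0.81 -0.31  0.01]
6 [-0.84 -0.25  0.01]
7 [-0.85 -0.18  0.01]
8 [-0.87 -0.11  0.01]
9 [-0.87 -0.04  0.01]
10 [-0.87  0.03  0.01]
11 [-0.87  0.1   0.01]
12 [-0.86  0.16  0.01]
```

Call:
{"op": "arm_command", "data": {
  "moves": [
    {"dx": -0.63, "dy": -0.61, "dz": 0.01, "wz": 0.91, "grip": 85},
    {"dx": -0.68, "dy": -0.55, "dz": 0.01, "wz": 0.91},
    {"dx": -0.72, "dy": -0.5, "dz": 0.01, "wz": 0.91},
    {"dx": -0.75, "dy": -0.44, "dz": 0.01, "wz": 0.91},
    {"dx": -0.79, "dy": -0.38, "dz": 0.01, "wz": 0.91}
  ]
}}

```text
invalid input at $.moves[0]: expected keys grip, dx, dy, dz, wx, wy, wz
```

Call:
{"op": "arm_command", "data": {
  "moves": [
    {"dx": -0.81, "dy": -0.31, "dz": 0.01, "wz": 0.91},
    {"dx": -0.84, "dy": -0.25, "dz": 0.01, "wz": 0.91},
    {"dx": -0.85, "dy": -0.18, "dz": 0.01, "wz": 0.91},
    {"dx": -0.87, "dy": -0.11, "dz": 0.01, "wz": 0.91},
    {"dx": -0.87, "dy": -0.04, "dz": 0.01, "wz": 0.91}
  ]
}}

```text
invalid input at $.moves[0]: expected keys grip, dx, dy, dz, wx, wy, wz
```

Call:
{"op": "arm_command", "data": {
  "moves": [
    {"dx": -0.87, "dy": 0.03, "dz": 0.01, "wz": 0.91},
    {"dx": -0.87, "dy": 0.1, "dz": 0.01, "wz": 0.91},
    {"dx": -0.86, "dy": 0.16, "dz": 0.01, "wz": 0.91},
    {},
    {}
  ]
}}

```text
invalid input at $.moves[0]: expected keys grip, dx, dy, dz, wx, wy, wz
```

```bash
python3 -c "
from h import *
plan(.513,.027,.14,16.5,3)
ci=robot.camera_info('wrist');im=robot.read_camera('wrist');cv2.imwrite('pics/w1.png',im)
c=proj(ci,[.513,.027,.095]);print('expect',c)
import pickle;pickle.dump(ci,open('w1.pkl','wb'))
"
```

```text
t 0.1 [0.1532 0.6056 0.2308] yaw 75.80163767833528 q7 -0.11279136912067222 F [-0.7667 -0.0426  0.3045] w/row [-0.0033  0.0021  3.9534]
0 [-2.73 -2.63  0.51]
1 [-3.45 -1.55  0.51]
2 [-3.77 -0.29  0.51]
expect [-62.7548 505.6068]
```

View pics/w1.png

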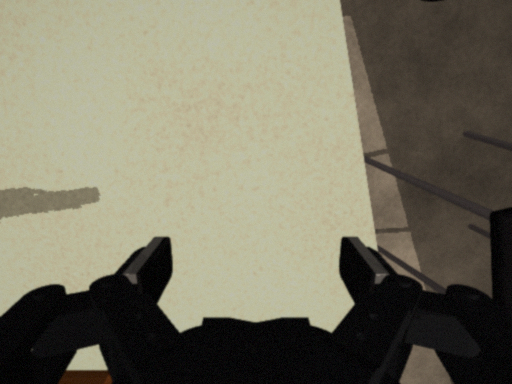

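All seven keys are needed in every row; the moves were refused and this picture shows only bare table and the open fingers. I'll resend.

Call:
{"op": "arm_command", "data": {
  "moves": [
    {"grip": 85, "dx": -0.63, "dy": -0.61, "dz": 0.01, "wx": 0, "wy": 0, "wz": 0.91},
    {"grip": 85, "dx": -0.68, "dy": -0.55, "dz": 0.01, "wx": 0, "wy": 0, "wz": 0.91},
    {"grip": 85, "dx": -0.72, "dy": -0.5, "dz": 0.01, "wx": 0, "wy": 0, "wz": 0.91},
    {"grip": 85, "dx": -0.75, "dy": -0.44, "dz": 0.01, "wx": 0, "wy": 0, "wz": 0.91},
    {"grip": 85, "dx": -0.79, "dy": -0.38, "dz": 0.01, "wx": 0, "wy": 0, "wz": 0.91}
  ]
}}

```text
time_s: 0.78
ee_pos: [0.2927, 0.3815, 0.2283]
tcp_rot: [0.318, 0.948, 0.0, 0.0]
force: [1.0, 0.9, 0.3]
width: 0.992
gripper_force: 0.0
```

Call:
{"op": "arm_command", "data": {
  "moves": [
    {"grip": 85, "dx": -0.81, "dy": -0.31, "dz": 0.01, "wx": 0, "wy": 0, "wz": 0.91},
    {"grip": 85, "dx": -0.84, "dy": -0.25, "dz": 0.01, "wx": 0, "wy": 0, "wz": 0.91},
    {"grip": 85, "dx": -0.85, "dy": -0.18, "dz": 0.01, "wx": 0, "wy": 0, "wz": 0.91},
    {"grip": 85, "dx": -0.87, "dy": -0.11, "dz": 0.01, "wx": 0, "wy": 0, "wz": 0.91},
    {"grip": 85, "dx": -0.87, "dy": -0.04, "dz": 0.01, "wx": 0, "wy": 0, "wz": 0.91}
  ]
}}

```text
time_s: 1.4
ee_pos: [0.4317, 0.16, 0.2254]
tcp_rot: [0.499, 0.867, 0.0, 0.0]
force: [1.5, 0.5, 0.5]
width: 0.993
gripper_force: 0.0
```

Call:
{"op": "arm_command", "data": {
  "moves": [
    {"grip": 85, "dx": -0.87, "dy": 0.03, "dz": 0.01, "wx": 0, "wy": 0, "wz": 0.91},
    {"grip": 85, "dx": -0.87, "dy": 0.1, "dz": 0.01, "wx": 0, "wy": 0, "wz": 0.91},
    {"grip": 85, "dx": -0.86, "dy": 0.16, "dz": 0.01, "wx": 0, "wy": 0, "wz": 0.91},
    {"grip": 85, "dx": 0, "dy": 0, "dz": 0, "wx": 0, "wy": 0, "wz": 0},
    {"grip": 85, "dx": 0, "dy": 0, "dz": 0, "wx": 0, "wy": 0, "wz": 0}
  ]
}}

```text
time_s: 2.02
ee_pos: [0.5143, 0.0285, 0.2232]
tcp_rot: [0.597, 0.802, -0.0, -0.0]
force: [-1.2, 0.3, -0.3]
width: 0.997
gripper_force: 0.0
```

```bash
python3 -c "
from h import *
plan(.513,.027,.14,16.5,3)
ci=robot.camera_info('wrist');im=robot.read_camera('wrist');cv2.imwrite('pics/w2.png',im)
c=proj(ci,[.513,.027,.095]);print('expect',c)
import pickle;pickle.dump(ci,open('w2.pkl','wb'))
"
```

```text
t 2.025 [0.5143 0.0285 0.2232] yaw 16.667348686404438 q7 0.3080267325688782 F [-1.1595  0.2881 -0.2853] w/row [-0.0024 -0.0012  0.0112]
0 [-0.01 -0.01  0.46]
1 [-0.01 -0.01  0.46]
2 [-0.01 -0.01  0.46]
expect [253.2186 188.1635]
```

View pics/w2.png

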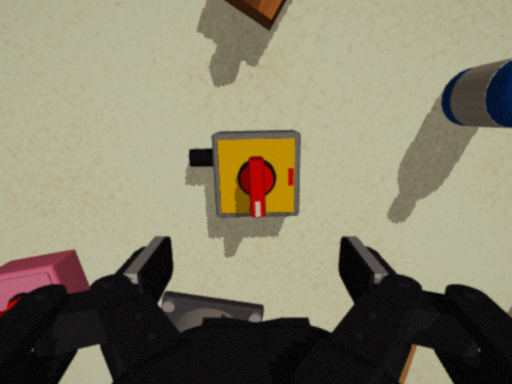

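The wrist view shows the isolator centred at about (257,176), with the red bar from (257,157) to (258,216) and the white stripe down on the green side. The red mark is at (291,177).

```bash
python3 -c "
from h import *
import pickle;ci=pickle.load(open('w2.pkl','rb'))
a,b=ray(ci,(256.8,157),.095),ray(ci,(258.3,216.5),.095);d=b-a
print(a,b,np.hypot(*d[:2]),np.degrees(np.arctan2(d[1],d[0])),'pivot',a+d*26/60)
print(ray(ci,(257.5,175.5),.053),ray(ci,(291,177),.053))
"
```

```text
[0.5075 0.0578 0.095 ] [ 0.5265 -0.0003  0.095 ] 0.061120726360306785 -71.86569989445674 pivot [0.5157 0.0327 0.095 ]
[0.5162 0.0323 0.053 ] [0.5532 0.0416 0.053 ]
```

```bash
python3 -c "
from h import *
plan(.515,.0315,.063,17.5,4)"
```

```text
t 2.075 [0.5142 0.029  0.2233] yaw 16.722289267867815 q7 0.3079912614115909 F [ 0.169  -0.098  -0.2842] w/row [-0.0013 -0.0012 -0.0389]
0 [0.01 0.01 0.67]
1 [0.01 0.01 0.67]
2 [0.01 0.01 0.67]
3 [0.01 0.01 0.67]
```

Call:
{"op": "arm_command", "data": {
  "moves": [
    {"grip": 45, "dx": 0.01, "dy": 0.01, "dz": 0.67, "wx": 0, "wy": 0, "wz": -0.04},
    {"grip": 45, "dx": 0.01, "dy": 0.01, "dz": 0.67, "wx": 0, "wy": 0, "wz": -0.04},
    {"grip": 45, "dx": 0.01, "dy": 0.01, "dz": 0.67, "wx": 0, "wy": 0, "wz": -0.04},
    {"grip": 45, "dx": 0.01, "dy": 0.01, "dz": 0.65, "wx": 0, "wy": 0, "wz": -0.04},
    {"grip": 45, "dx": 0, "dy": 0, "dz": 0, "wx": 0, "wy": 0, "wz": 0}
  ]
}}

```text
time_s: 2.7
ee_pos: [0.5145, 0.0321, 0.0623]
tcp_rot: [0.591, 0.807, -0.001, -0.002]
force: [0.1, -0.0, 0.8]
width: 0.525
gripper_force: 0.0
```

Call:
{"op": "arm_command", "data": {
  "newtons": 35,
  "moves": [
    {"grip": 8, "dx": 0, "dy": 0, "dz": 0, "wx": 0, "wy": 0, "wz": 0},
    {"grip": 8, "dx": 0, "dy": 0, "dz": 0, "wx": 0, "wy": 0, "wz": 0},
    {"grip": 8, "dx": 0, "dy": 0, "dz": 0, "wx": 0, "wy": 0, "wz": 0},
    {"grip": 8, "dx": 0, "dy": 0, "dz": 0, "wx": 0, "wy": 0, "wz": 0},
    {"grip": 8, "dx": 0, "dy": 0, "dz": 0, "wx": 0, "wy": 0, "wz": 0}
  ]
}}

```text
time_s: 3.32
ee_pos: [0.515, 0.0312, 0.0655]
tcp_rot: [0.592, 0.806, -0.0, -0.001]
force: [-13.5, -1.5, 15.3]
width: 0.181
gripper_force: 36.4
```

```bash
python3 -c "
from h import *
print(robot.get_state())
plan(.515,.0315,.063,105.5,18)"
```

```text
{'time_s': 3.325, 'qpos': array([-0.377 ,  0.6272,  0.2757,  2.0194, -0.3189,  0.5372,  0.4297]), 'qvel': array([ 0.0016, -0.0005, -0.0004,  0.0003, -0.0012,  0.0001, -0.002 ]), 'tau': array([ -0.4796, -79.5747,   8.4341, -27.292 ,  -0.7774,  -4.1035,
        -0.1997]), 'ee_pos': array([0.515 , 0.0312, 0.0655]), 'tcp_rot': array([ 0.5916,  0.8062, -0.0003, -0.0008]), 'force': array([-13.5484,  -1.5182,  15.2507]), 'ft_torque': array([-0.4682,  2.8051,  0.1367]), 'gripper_force': 36.43744647502899, 'width': 0.18058943907525915}
t 3.325 [0.515  0.0312 0.0655] yaw 17.462103282046318 q7 0.4296602913752231 F [-13.5484  -1.5182  15.2507] w/row [-0.0003 -0.0012 -0.9782]
0 [0. 0. 0.]
1 [0. 0. 0.]
2 [0. 0. 0.]
3 [0. 0. 0.]
4 [0. 0. 0.]
5 [0. 0. 0.]
6 [0. 0. 0.]
7 [0. 0. 0.]
8 [0. 0. 0.]
9 [0. 0. 0.]
10 [0. 0. 0.]
11 [0. 0. 0.]
12 [0. 0. 0.]
13 [-0.  0.  0.]
14 [-0.  0.  0.]
15 [-0.  0.  0.]
16 [-0.  0.  0.]
17 [-0.  0.  0.]
```

Gripped, with small side loads. I'll relieve those, then turn about 88°.

Call:
{"op": "arm_command", "data": {
  "moves": [
    {"grip": 8, "dx": 0, "dy": -0.03, "dz": -0.03, "wx": 0, "wy": 0, "wz": 0},
    {"grip": 8, "dx": 0, "dy": 0, "dz": 0, "wx": 0, "wy": 0, "wz": -0.9},
    {"grip": 8, "dx": 0, "dy": 0, "dz": 0, "wx": 0, "wy": 0, "wz": -1},
    {"grip": 8, "dx": 0, "dy": 0, "dz": 0, "wx": 0, "wy": 0, "wz": -1},
    {"grip": 8, "dx": 0, "dy": 0, "dz": 0, "wx": 0, "wy": 0, "wz": -1}
  ]
}}

```text
time_s: 3.95
ee_pos: [0.5141, 0.0308, 0.0661]
tcp_rot: [0.445, 0.895, -0.0, -0.0]
force: [0.3, -0.9, -22.1]
width: 0.178
gripper_force: 39.3
```

Call:
{"op": "arm_command", "data": {
  "moves": [
    {"grip": 8, "dx": 0, "dy": 0, "dz": 0, "wx": 0, "wy": 0, "wz": -1},
    {"grip": 8, "dx": 0, "dy": 0, "dz": 0, "wx": 0, "wy": 0, "wz": -1},
    {"grip": 8, "dx": 0, "dy": 0, "dz": 0, "wx": 0, "wy": 0, "wz": -1},
    {"grip": 8, "dx": 0, "dy": 0, "dz": 0, "wx": 0, "wy": 0, "wz": -1},
    {"grip": 8, "dx": 0, "dy": 0, "dz": 0, "wx": 0, "wy": 0, "wz": -1}
  ]
}}

```text
time_s: 4.58
ee_pos: [0.5136, 0.0303, 0.0661]
tcp_rot: [0.241, 0.971, -0.001, -0.001]
force: [-2.0, -4.0, -18.7]
width: 0.18
gripper_force: 39.8
```

Call:
{"op": "arm_command", "data": {
  "moves": [
    {"grip": 8, "dx": 0, "dy": 0, "dz": 0, "wx": 0, "wy": 0, "wz": -1},
    {"grip": 8, "dx": 0, "dy": 0, "dz": 0, "wx": 0, "wy": 0, "wz": -1},
    {"grip": 8, "dx": 0, "dy": 0, "dz": 0, "wx": 0, "wy": 0, "wz": -1},
    {"grip": 8, "dx": 0, "dy": 0, "dz": 0, "wx": 0, "wy": 0, "wz": -1},
    {"grip": 8, "dx": 0, "dy": 0, "dz": 0, "wx": 0, "wy": 0, "wz": -1}
  ]
}}

```text
time_s: 5.2
ee_pos: [0.5134, 0.0295, 0.0661]
tcp_rot: [0.026, 1.0, -0.001, -0.001]
force: [-3.7, -5.6, -17.4]
width: 0.179
gripper_force: 40.1
```

Call:
{"op": "arm_command", "data": {
  "moves": [
    {"grip": 8, "dx": 0, "dy": 0, "dz": 0, "wx": 0, "wy": 0, "wz": -1},
    {"grip": 8, "dx": 0, "dy": 0, "dz": 0, "wx": 0, "wy": 0, "wz": -1},
    {"grip": 8, "dx": 0, "dy": 0, "dz": 0, "wx": 0, "wy": 0, "wz": -0.7},
    {"grip": 8, "dx": 0, "dy": 0, "dz": 0, "wx": 0, "wy": 0, "wz": 0},
    {"grip": 8, "dx": 0, "dy": 0, "dz": 0, "wx": 0, "wy": 0, "wz": 0}
  ]
}}

```text
time_s: 5.82
ee_pos: [0.5135, 0.0291, 0.0661]
tcp_rot: [-0.091, 0.996, -0.001, -0.001]
force: [-3.8, -7.7, -16.1]
width: 0.177
gripper_force: 40.2
```

```bash
python3 -c "
from h import *
s=robot.get_state();print(s['ft_torque'],s['width'],s['gripper_force'],s['qpos'])
plan(.515,.0315,.063,105.5,1)"
```

```text
[-1.7007  0.6074  0.1352] 0.17715282782769268 40.19260346889496 [-0.0915  0.6004 -0.1097  2.0083  0.1247  0.5412  1.4631]
t 5.825 [0.5135 0.0291 0.0661] yaw 100.40231041633702 q7 1.4630552934621268 F [ -3.7507  -7.74   -16.1141] w/row [-0.0241 -0.025  -1.0196]
0 [-0.03  0.04  0.05]
```

Call:
{"op": "arm_command", "data": {
  "moves": [
    {"grip": 8, "dx": 0, "dy": 0, "dz": 0, "wx": 0, "wy": 0, "wz": -0.6},
    {"grip": 8, "dx": 0, "dy": 0, "dz": 0, "wx": 0, "wy": 0, "wz": -0.6},
    {"grip": 8, "dx": 0, "dy": 0, "dz": 0, "wx": 0, "wy": 0, "wz": -0.4},
    {"grip": 8, "dx": 0, "dy": 0, "dz": 0, "wx": 0, "wy": 0, "wz": 0}
  ]
}}

```text
time_s: 6.32
ee_pos: [0.5136, 0.0289, 0.0661]
tcp_rot: [-0.16, 0.987, -0.001, -0.001]
force: [-3.1, -7.7, -16.3]
width: 0.182
gripper_force: 40.2
```

```bash
python3 -c "
from h import *
s=robot.get_state();print(s['ft_torque'],s['width'],s['gripper_force'])
plan(.515,.0315,.063,105.5,1)"
```

```text
[-1.8303  0.4423 -0.3279] 0.18236259021708504 40.177098512649536
t 6.325 [0.5136 0.0289 0.0661] yaw 108.38562757981867 q7 1.565565275272787 F [ -3.1253  -7.6963 -16.2739] w/row [-0.0239 -0.0251  0.5771]
0 [-0.04  0.03  0.05]
```

The torque stepped as the bar met its stop. I'll release, rise and look.

Call:
{"op": "arm_command", "data": {
  "moves": [
    {"grip": 60, "dx": 0, "dy": 0, "dz": 0, "wx": 0, "wy": 0, "wz": 0.3},
    {"grip": 60, "dx": 0, "dy": 0, "dz": 0, "wx": 0, "wy": 0, "wz": 0},
    {"grip": 60, "dx": 0, "dy": 0, "dz": -0.8, "wx": 0, "wy": 0, "wz": 0},
    {"grip": 85, "dx": 0, "dy": 0, "dz": -0.9, "wx": 0, "wy": 0, "wz": 0},
    {"grip": 85, "dx": 0, "dy": 0, "dz": -0.9, "wx": 0, "wy": 0, "wz": 0}
  ]
}}

```text
time_s: 6.95
ee_pos: [0.5145, 0.0309, 0.2242]
tcp_rot: [-0.148, 0.989, -0.0, 0.001]
force: [0.6, -0.3, 0.2]
width: 1.0
gripper_force: 0.0
```

```bash
python3 -c "
from h import *
ci=robot.camera_info('wrist');im=robot.read_camera('wrist');cv2.imwrite('pics/w3.png',im)
import pickle;pickle.dump(ci,open('w3.pkl','wb'))
print([proj(ci,p) for p in ([.515,.0315,.053],[.4525,.2372,.102])])
plan(.4525,.2372,.22,85,5)"
```

```text
[array([255.1373, 177.0547]), array([475.6364, 187.7268])]
t 7.0 [0.517  0.0313 0.2307] yaw 106.96890408160981 q7 1.611463137951269 F [2.3402 0.3402 9.9637] w/row [-0.      0.021   0.8788]
0 [0.01 0.72 0.03]
1 [0.06 0.72 0.03]
2 [0.12 0.71 0.03]
3 [0.17 0.7  0.03]
4 [0.22 0.68 0.04]
```

View pics/w3.png

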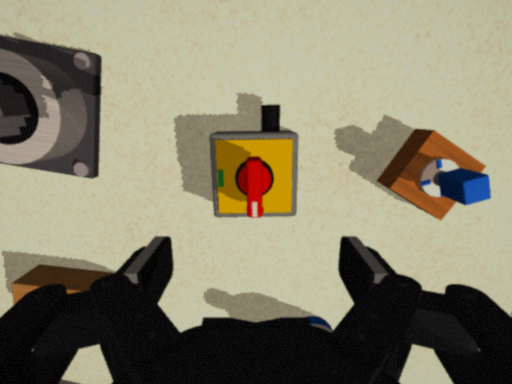

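The bar is at OFF: from (254,157) to (255,217), aligned with the box and covering the red mark, with the green mark at (220,178). Next I'll go above the stem with the yaw set to the grip, about 30°.

```bash
python3 -c "
from h import *
plan(.4525,.2372,.225,30,15)"
```

```text
t 7.0 [0.517  0.0313 0.2307] yaw 106.96890408160981 q7 1.611463137951269 F [2.3402 0.3402 9.9637] w/row [0.0035 0.0067 1.0263]
0 [0.   0.24 0.01]
1 [0.02 0.24 0.01]
2 [0.04 0.24 0.01]
3 [0.07 0.23 0.01]
4 [0.09 0.22 0.01]
5 [0.11 0.22 0.01]
6 [0.12 0.21 0.01]
7 [0.14 0.19 0.01]
8 [0.16 0.18 0.01]
9 [0.17 0.16 0.01]
10 [0.19 0.15 0.01]
11 [0.2  0.13 0.01]
12 [0.21 0.11 0.01]
13 [0.22 0.09 0.01]
14 [0.23 0.07 0.01]
```

Call:
{"op": "arm_command", "data": {
  "moves": [
    {"grip": 85, "dx": 0, "dy": 0.24, "dz": 0.01, "wx": 0, "wy": 0, "wz": 1},
    {"grip": 85, "dx": 0.02, "dy": 0.24, "dz": 0.01, "wx": 0, "wy": 0, "wz": 1},
    {"grip": 85, "dx": 0.04, "dy": 0.24, "dz": 0.01, "wx": 0, "wy": 0, "wz": 1},
    {"grip": 85, "dx": 0.07, "dy": 0.23, "dz": 0.01, "wx": 0, "wy": 0, "wz": 1},
    {"grip": 85, "dx": 0.09, "dy": 0.22, "dz": 0.01, "wx": 0, "wy": 0, "wz": 1}
  ]
}}

```text
time_s: 7.62
ee_pos: [0.4927, 0.1001, 0.2193]
tcp_rot: [0.071, 0.997, 0.0, 0.001]
force: [0.8, -0.4, -0.3]
width: 0.996
gripper_force: 0.0
```

Call:
{"op": "arm_command", "data": {
  "moves": [
    {"grip": 85, "dx": 0.11, "dy": 0.22, "dz": 0.01, "wx": 0, "wy": 0, "wz": 1},
    {"grip": 85, "dx": 0.12, "dy": 0.21, "dz": 0.01, "wx": 0, "wy": 0, "wz": 1},
    {"grip": 85, "dx": 0.14, "dy": 0.19, "dz": 0.01, "wx": 0, "wy": 0, "wz": 1},
    {"grip": 85, "dx": 0.16, "dy": 0.18, "dz": 0.01, "wx": 0, "wy": 0, "wz": 1},
    {"grip": 85, "dx": 0.17, "dy": 0.16, "dz": 0.01, "wx": 0, "wy": 0, "wz": 1}
  ]
}}

```text
time_s: 8.25
ee_pos: [0.4703, 0.1685, 0.2163]
tcp_rot: [0.286, 0.958, 0.0, 0.001]
force: [-0.1, 0.0, -0.4]
width: 0.995
gripper_force: 0.0
```

Call:
{"op": "arm_command", "data": {
  "moves": [
    {"grip": 85, "dx": 0.19, "dy": 0.15, "dz": 0.01, "wx": 0, "wy": 0, "wz": 1},
    {"grip": 85, "dx": 0.2, "dy": 0.13, "dz": 0.01, "wx": 0, "wy": 0, "wz": 1},
    {"grip": 85, "dx": 0.21, "dy": 0.11, "dz": 0.01, "wx": 0, "wy": 0, "wz": 1},
    {"grip": 85, "dx": 0.22, "dy": 0.09, "dz": 0.01, "wx": 0, "wy": 0, "wz": 1},
    {"grip": 85, "dx": 0.23, "dy": 0.07, "dz": 0.01, "wx": 0, "wy": 0, "wz": 1}
  ]
}}

```text
time_s: 8.88
ee_pos: [0.4465, 0.2362, 0.2133]
tcp_rot: [0.486, 0.874, 0.001, 0.0]
force: [-0.2, 0.2, 0.7]
width: 1.0
gripper_force: 0.0
```

Call:
{"op": "arm_command", "data": {
  "moves": [
    {"grip": 85, "dx": 0, "dy": 0, "dz": 0, "wx": 0, "wy": 0, "wz": 0},
    {"grip": 85, "dx": 0, "dy": 0, "dz": 0, "wx": 0, "wy": 0, "wz": 0}
  ]
}}

```text
time_s: 9.12
ee_pos: [0.4467, 0.2351, 0.213]
tcp_rot: [0.484, 0.875, 0.0, 0.0]
force: [0.6, -0.6, 0.5]
width: 0.994
gripper_force: 0.0
```

```bash
python3 -c "
from h import *
import pickle
ci=robot.camera_info('wrist');im=robot.read_camera('wrist');cv2.imwrite('pics/w4.png',im);pickle.dump(ci,open('w4.pkl','wb'))
c=proj(ci,[.4525,.2372,.08]).astype(int);print(c)
x0,y0=c[0]-50,c[1]-37
print(x0,y0);cv2.imwrite('pics/w4c.png',cv2.resize(im[y0:y0+75,x0:x0+100],(800,600),interpolation=cv2.INTER_CUBIC))
plan(.4525,.2372,.063,30,4)"
```

```text
[260 186]
210 149
t 9.175 [0.4468 0.2349 0.213 ] yaw 32.022414842463256 q7 -0.032567033081552434 F [-0.1244  0.0206  0.2609] w/row [0.0012 0.0006 0.1011]
0 [-0.    0.02  0.62]
1 [-0.    0.02  0.62]
2 [-0.    0.02  0.62]
3 [-0.    0.03  0.62]
```

View pics/w4c.png

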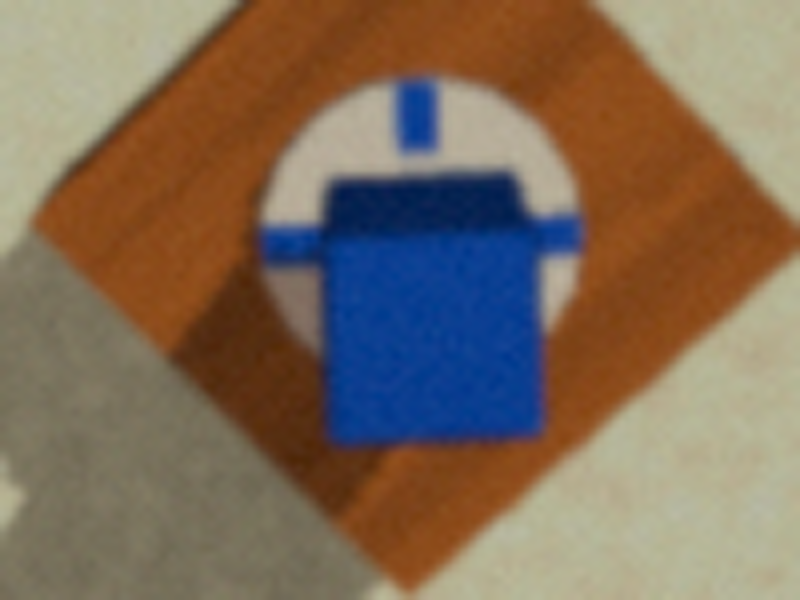

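The crop shows the blue grip's top face with corners (323,238), (541,229), (544,436), (328,444). The collar marks are at left (290,244), right (557,235) and top (417,115), and the face is nearly aligned with the tool.

```bash
python3 -c "
from h import *
import pickle;ci=pickle.load(open('w4.pkl','rb'))
f=lambda p,z: ray(ci,(210+p[0]/8-.5,149+p[1]/8-.5),z)
an=lambda a,b: np.degrees(np.arctan2(*(b-a)[1::-1]))%90
P=[f(p,.102) for p in ((323,238),(541,229),(544,436),(328,444))]
print('top ctr',np.mean(P,0),[(an(P[i],P[(i+1)%4]),np.linalg.norm(P[i]-P[(i+1)%4])) for i in range(4)])
l,r,t=f((290,244),.046),f((557,235),.046),f((417,115),.046)
print('marks',(l+r)/2,an(l,r),an((l+r)/2,t))
"
```

```text
top ctr [0.4538 0.2401 0.102 ] [(np.float64(34.41831408173535), np.float64(0.025207138030978706)), (np.float64(34.0042260618094), np.float64(0.025045341952633013)), (np.float64(34.220362222306335), np.float64(0.02561111020071737)), (np.float64(33.07588649240597), np.float64(0.024963055397061656))]
marks [0.4542 0.2398 0.046 ] 33.97659253852846 35.289133169153985
```

```bash
python3 -c "
from h import *
plan(.4533,.2388,.063,34.2,4)"
```

```text
t 9.175 [0.4468 0.2349 0.213 ] yaw 32.022414842463256 q7 -0.032567033081552434 F [-0.1244  0.0206  0.2609] w/row [ 0.0012  0.0007 -0.1089]
0 [-0.    0.03  0.62]
1 [-0.    0.03  0.62]
2 [-0.    0.03  0.62]
3 [-0.    0.03  0.62]
```

Call:
{"op": "arm_command", "data": {
  "moves": [
    {"grip": 60, "dx": 0, "dy": 0.03, "dz": 0.62, "wx": 0, "wy": 0, "wz": -0.11},
    {"grip": 60, "dx": 0, "dy": 0.03, "dz": 0.62, "wx": 0, "wy": 0, "wz": -0.11},
    {"grip": 60, "dx": 0, "dy": 0.03, "dz": 0.62, "wx": 0, "wy": 0, "wz": -0.11},
    {"grip": 60, "dx": 0, "dy": 0.03, "dz": 0.62, "wx": 0, "wy": 0, "wz": -0.11},
    {"grip": 60, "dx": 0, "dy": 0, "dz": 0, "wx": 0, "wy": 0, "wz": 0}
  ]
}}

```text
time_s: 9.8
ee_pos: [0.4517, 0.2381, 0.0623]
tcp_rot: [0.468, 0.884, -0.002, -0.001]
force: [-0.5, 0.3, 0.1]
width: 0.702
gripper_force: 0.0
```

Call:
{"op": "arm_command", "data": {
  "newtons": 60,
  "moves": [
    {"grip": 15, "dx": 0, "dy": 0, "dz": 0, "wx": 0, "wy": 0, "wz": 0},
    {"grip": 15, "dx": 0, "dy": 0, "dz": 0, "wx": 0, "wy": 0, "wz": 0},
    {"grip": 15, "dx": 0, "dy": 0, "dz": 0, "wx": 0, "wy": 0, "wz": 0},
    {"grip": 15, "dx": 0, "dy": 0, "dz": 0, "wx": 0, "wy": 0, "wz": 0},
    {"grip": 15, "dx": 0, "dy": 0, "dz": 0, "wx": 0, "wy": 0, "wz": 0}
  ]
}}

```text
time_s: 10.42
ee_pos: [0.4533, 0.2396, 0.0655]
tcp_rot: [0.468, 0.884, 0.001, 0.001]
force: [-1.0, -1.5, 10.3]
width: 0.297
gripper_force: 58.6
```

```bash
python3 -c "
from h import *
print(robot.get_state())
plan(.4533,.2388,.2,34.2,4)"
```

```text
{'time_s': 10.425, 'qpos': array([-0.6034,  0.5987,  0.002 ,  2.0203, -0.0019,  0.5204, -0.0043]), 'qvel': array([-0.0006,  0.0003, -0.0014, -0.0015,  0.0014,  0.0015,  0.002 ]), 'tau': array([ -0.4792, -79.9786,   2.5228, -21.0477,  -0.0026,  -0.7015,
         0.0836]), 'ee_pos': array([0.4533, 0.2396, 0.0655]), 'tcp_rot': array([0.4684, 0.8835, 0.001 , 0.0006]), 'force': array([-0.9954, -1.4989, 10.2643]), 'ft_torque': array([-0.3746,  0.3188, -0.1406]), 'gripper_force': 58.593801856040955, 'width': 0.2971652115749862}
t 10.425 [0.4533 0.2396 0.0655] yaw 34.13540262425475 q7 -0.004349042212320787 F [-0.9954 -1.4989 10.2643] w/row [ 0.0064  0.0004 -0.0032]
0 [-0.   -0.   -0.56]
1 [-0.   -0.   -0.56]
2 [-0.   -0.   -0.56]
3 [-0.   -0.   -0.56]
```

Gripped cleanly. I'll lift straight up, then move to a viewpoint beside the hub.

Call:
{"op": "arm_command", "data": {
  "moves": [
    {"grip": 15, "dx": 0, "dy": 0, "dz": -0.3, "wx": 0, "wy": 0, "wz": 0},
    {"grip": 15, "dx": 0, "dy": 0, "dz": -0.7, "wx": 0, "wy": 0, "wz": 0},
    {"grip": 15, "dx": 0, "dy": 0, "dz": -0.9, "wx": 0, "wy": 0, "wz": 0},
    {"grip": 15, "dx": 0, "dy": 0, "dz": -0.9, "wx": 0, "wy": 0, "wz": 0},
    {"grip": 15, "dx": 0, "dy": 0, "dz": 0, "wx": 0, "wy": 0, "wz": 0}
  ]
}}

```text
time_s: 11.05
ee_pos: [0.4541, 0.2402, 0.2365]
tcp_rot: [0.468, 0.884, 0.003, 0.002]
force: [0.3, -0.0, -3.5]
width: 0.299
gripper_force: 59.8
```

```bash
python3 -c "
from h import *
s=robot.get_state();print(s['width'],s['gripper_force'])
plan(.571,-.292,.235,45,10)"
```

```text
0.2990625176680367 59.81536030769348
t 11.05 [0.4541 0.2402 0.2365] yaw 34.137580024663926 q7 0.00029748471619450576 F [ 0.3113 -0.0482 -3.5494] w/row [ 0.009   0.0009 -0.2172]
0 [-0.84 -0.34 -0.  ]
1 [-0.84 -0.35  0.  ]
2 [-0.83 -0.37  0.  ]
3 [-0.82 -0.38  0.  ]
4 [-0.82 -0.4   0.  ]
5 [-0.81 -0.41  0.  ]
6 [-0.8  -0.43  0.  ]
7 [-0.79 -0.45  0.  ]
8 [-0.78 -0.46  0.  ]
9 [-0.77 -0.47  0.  ]
```

Call:
{"op": "arm_command", "data": {
  "moves": [
    {"grip": 15, "dx": -0.84, "dy": -0.34, "dz": 0, "wx": 0, "wy": 0, "wz": -0.22},
    {"grip": 15, "dx": -0.84, "dy": -0.35, "dz": 0, "wx": 0, "wy": 0, "wz": -0.22},
    {"grip": 15, "dx": -0.83, "dy": -0.37, "dz": 0, "wx": 0, "wy": 0, "wz": -0.22},
    {"grip": 15, "dx": -0.82, "dy": -0.38, "dz": 0, "wx": 0, "wy": 0, "wz": -0.22},
    {"grip": 15, "dx": -0.82, "dy": -0.4, "dz": 0, "wx": 0, "wy": 0, "wz": -0.22}
  ]
}}

```text
time_s: 11.68
ee_pos: [0.5111, -0.0284, 0.2318]
tcp_rot: [0.425, 0.905, 0.0, 0.0]
force: [0.2, 0.5, -1.8]
width: 0.293
gripper_force: 59.6
```

Call:
{"op": "arm_command", "data": {
  "moves": [
    {"grip": 15, "dx": -0.81, "dy": -0.41, "dz": 0, "wx": 0, "wy": 0, "wz": -0.22},
    {"grip": 15, "dx": -0.8, "dy": -0.43, "dz": 0, "wx": 0, "wy": 0, "wz": -0.22},
    {"grip": 15, "dx": -0.79, "dy": -0.45, "dz": 0, "wx": 0, "wy": 0, "wz": -0.22},
    {"grip": 15, "dx": -0.78, "dy": -0.46, "dz": 0, "wx": 0, "wy": 0, "wz": -0.22},
    {"grip": 15, "dx": -0.77, "dy": -0.47, "dz": 0, "wx": 0, "wy": 0, "wz": -0.22}
  ]
}}

```text
time_s: 12.3
ee_pos: [0.57, -0.2938, 0.2316]
tcp_rot: [0.381, 0.925, 0.0, -0.0]
force: [0.8, 0.4, -1.8]
width: 0.295
gripper_force: 59.6
```

Call:
{"op": "arm_command", "data": {
  "moves": [
    {"grip": 15, "dx": 0, "dy": 0, "dz": 0, "wx": 0, "wy": 0, "wz": 0},
    {"grip": 15, "dx": 0, "dy": 0, "dz": 0, "wx": 0, "wy": 0, "wz": 0},
    {"grip": 15, "dx": 0, "dy": 0, "dz": 0, "wx": 0, "wy": 0, "wz": 0}
  ]
}}

```text
time_s: 12.68
ee_pos: [0.5703, -0.291, 0.2319]
tcp_rot: [0.381, 0.925, 0.0, -0.0]
force: [-0.5, -0.2, -2.3]
width: 0.299
gripper_force: 59.6
```

```bash
python3 -c "
from h import *
import pickle
ci=robot.camera_info('wrist');im=robot.read_camera('wrist');cv2.imwrite('pics/w5.png',im);pickle.dump(ci,open('w5.pkl','wb'))
t=robot.read_camera('top');cv2.imwrite('pics/top2.png',t)
c=proj(ci,[.5145,-.235,.1]).astype(int);print(c)
x0,y0=c[0]-50,c[1]-37
print(x0,y0);cv2.imwrite('pics/w5c.png',cv2.resize(im[y0:y0+75,x0:x0+100],(800,600),interpolation=cv2.INTER_CUBIC))
plan(.5145,-.235,.235,45,3)"
```

```text
[254 103]
204 66
t 12.775 [ 0.5704 -0.2912  0.2321] yaw 45.22686704784563 q7 1.2399430818545063 F [ 0.6957  0.2245 -1.9049] w/row [ 0.001  -0.      0.0151]
0 [ 0.44  0.   -0.02]
1 [ 0.44  0.   -0.02]
2 [ 0.44  0.   -0.02]
```

View pics/w5c.png

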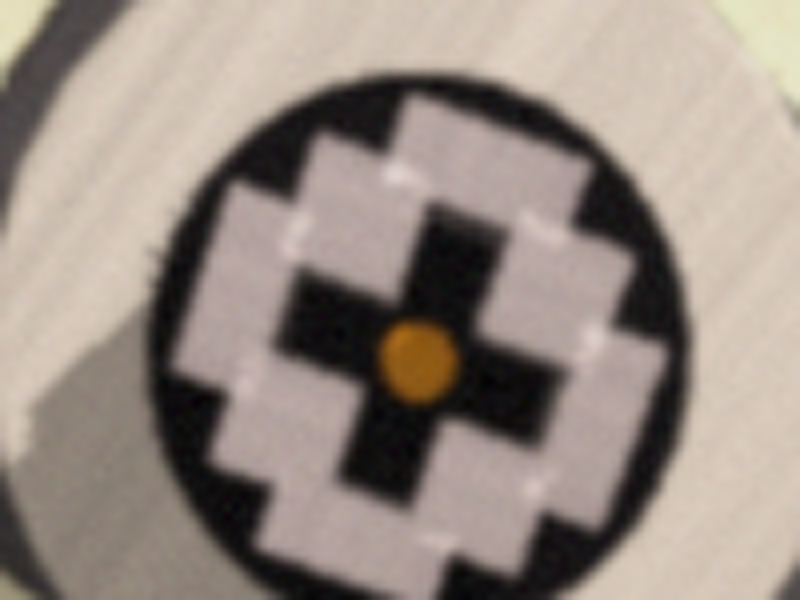

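The crop shows the cross socket clearly. Slot-end corners are top (430,205)/(508,228), bottom (338,480)/(412,503), left (300,268)/(275,350) and right (568,368)/(545,443). The brass plunger is at (419,360).

```bash
python3 -c "
from h import *
import pickle;ci=pickle.load(open('w5.pkl','rb'))
f=lambda p,z=.1: ray(ci,(204+p[0]/8-.5,66+p[1]/8-.5),z)
an=lambda a,b: np.degrees(np.arctan2(*(b-a)[1::-1]))%90
t,b,l,r=[(f(p)+f(q))/2 for p,q in (((430,205),(508,228)),((338,480),(412,503)),((300,268),(275,350)),((568,368),(545,443)))]
print(t,b,l,r);print('ctr',(t+b)/2,(l+r)/2,'ang',an(t,b),an(l,r),np.linalg.norm(t-b),np.linalg.norm(l-r))
inn=[f(p) for p in ((397,300),(480,334),(438,425),(362,382))];print('inner',np.mean(inn,0))
rim=[f(p) for p in ((412,93),(592,160),(635,260),(668,348),(603,528),(518,578),(440,610),(255,545),(212,462),(172,370),(235,182),(320,132))]
print('rim ctr',np.mean(rim,0)); print('plunger',f((419,360),.084))
s=robot.get_state();y=45.2
"
```

```text
[ 0.5123 -0.2233  0.1   ] [ 0.5265 -0.253   0.1   ] [ 0.5046 -0.2455  0.1   ] [ 0.5346 -0.2308  0.1   ]
ctr [ 0.5194 -0.2381  0.1   ] [ 0.5196 -0.2381  0.1   ] ang 25.590340025238433 26.208766609608258 0.032854378698488236 0.03342135125653324
inner [ 0.5196 -0.2387  0.1   ]
rim ctr [ 0.5197 -0.2383  0.1   ]
plunger [ 0.5193 -0.2384  0.084 ]
```

```bash
python3 -c "
from h import *
plan(.5188,-.2387,.165,25.9,5)"
```

```text
t 12.775 [ 0.5704 -0.2912  0.2321] yaw 45.22686704784563 q7 1.2399430818545063 F [ 0.6957  0.2245 -1.9049] w/row [ 0.0006 -0.0001  0.7731]
0 [0.25 0.   0.22]
1 [ 0.25 -0.01  0.22]
2 [ 0.24 -0.03  0.22]
3 [ 0.24 -0.05  0.22]
4 [ 0.24 -0.06  0.22]
```

Call:
{"op": "arm_command", "data": {
  "moves": [
    {"grip": 15, "dx": 0.25, "dy": 0, "dz": 0.22, "wx": 0, "wy": 0, "wz": 0.77},
    {"grip": 15, "dx": 0.25, "dy": -0.01, "dz": 0.22, "wx": 0, "wy": 0, "wz": 0.77},
    {"grip": 15, "dx": 0.24, "dy": -0.03, "dz": 0.22, "wx": 0, "wy": 0, "wz": 0.77},
    {"grip": 15, "dx": 0.24, "dy": -0.05, "dz": 0.22, "wx": 0, "wy": 0, "wz": 0.77},
    {"grip": 15, "dx": 0.24, "dy": -0.06, "dz": 0.22, "wx": 0, "wy": 0, "wz": 0.78}
  ]
}}

```text
time_s: 13.4
ee_pos: [0.5181, -0.2385, 0.1658]
tcp_rot: [0.532, 0.847, 0.0, 0.0]
force: [0.5, 0.3, -1.8]
width: 0.295
gripper_force: 59.7
```

Call:
{"op": "arm_command", "data": {
  "moves": [
    {"grip": 15, "dx": 0, "dy": 0, "dz": 0, "wx": 0, "wy": 0, "wz": 0},
    {"grip": 15, "dx": 0, "dy": 0, "dz": 0, "wx": 0, "wy": 0, "wz": 0}
  ]
}}

```text
time_s: 13.65
ee_pos: [0.519, -0.2396, 0.1666]
tcp_rot: [0.53, 0.848, 0.0, 0.001]
force: [-0.0, -0.9, -2.1]
width: 0.298
gripper_force: 59.6
```

```bash
python3 -c "
from h import *
plan(.5188,-.2387,.15,25.9,3)
im=robot.read_camera('wrist');s=robot.read_camera('scene')
cv2.imwrite('pics/w6.png',np.hstack([im[100:250,180:330],cv2.resize(s[130:180,172:222],(150,150),interpolation=3)]).repeat(2,0).repeat(2,1))"
```

```text
t 13.65 [ 0.519  -0.2396  0.1666] yaw 25.95760140554146 q7 0.9108029612913442 F [-0.0249 -0.8693 -2.0638] w/row [0.0029 0.0035 0.0038]
0 [0.   0.   0.09]
1 [0.   0.   0.09]
2 [0.   0.   0.09]
```

View pics/w6.png

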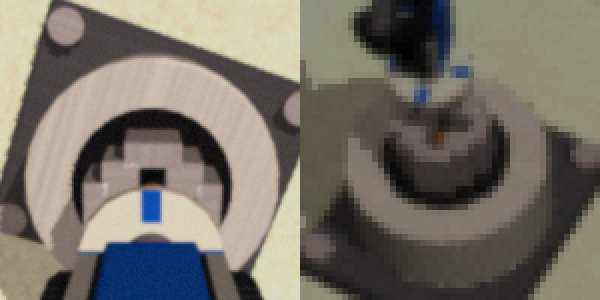

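The blue collar mark at (152,205) lines up with the slot at (152,178), so I'll descend in small steps and watch the force.

Call:
{"op": "arm_command", "data": {
  "moves": [
    {"grip": 15, "dx": 0.01, "dy": 0, "dz": 0.09, "wx": 0, "wy": 0, "wz": 0},
    {"grip": 15, "dx": 0, "dy": 0, "dz": 0.09, "wx": 0, "wy": 0, "wz": 0},
    {"grip": 15, "dx": 0, "dy": 0, "dz": 0.09, "wx": 0, "wy": 0, "wz": 0},
    {"grip": 15, "dx": 0, "dy": 0, "dz": 0.06, "wx": 0, "wy": 0, "wz": 0},
    {"grip": 15, "dx": 0, "dy": 0, "dz": 0, "wx": 0, "wy": 0, "wz": 0}
  ]
}}

```text
time_s: 14.38
ee_pos: [0.518, -0.2388, 0.1458]
tcp_rot: [0.531, 0.847, -0.0, -0.0]
force: [0.9, -0.1, -2.4]
width: 0.292
gripper_force: 59.6
```

The foot is about 8 mm into the socket with no load. Continuing down.

Call:
{"op": "arm_command", "data": {
  "newtons": 80,
  "moves": [
    {"grip": 15, "dx": 0, "dy": 0, "dz": 0.08, "wx": 0, "wy": 0, "wz": 0},
    {"grip": 15, "dx": 0, "dy": 0, "dz": 0.08, "wx": 0, "wy": 0, "wz": 0},
    {"grip": 15, "dx": 0, "dy": 0, "dz": 0.08, "wx": 0, "wy": 0, "wz": 0},
    {"grip": 15, "dx": 0, "dy": 0, "dz": 0.06, "wx": 0, "wy": 0, "wz": 0},
    {"grip": 15, "dx": 0, "dy": 0, "dz": 0, "wx": 0, "wy": 0, "wz": 0}
  ]
}}

```text
time_s: 15.0
ee_pos: [0.5181, -0.2389, 0.1281]
tcp_rot: [0.531, 0.847, 0.0, 0.0]
force: [-0.9, 0.5, 7.1]
width: 0.294
gripper_force: 82.1
```

Call:
{"op": "arm_command", "data": {
  "moves": [
    {"grip": 15, "dx": 0, "dy": 0, "dz": 0.05, "wx": 0, "wy": 0, "wz": 0},
    {"grip": 15, "dx": 0, "dy": 0, "dz": 0.03, "wx": 0, "wy": 0, "wz": 0},
    {"grip": 15, "dx": 0, "dy": 0, "dz": 0, "wx": 0, "wy": 0, "wz": 0},
    {"grip": 15, "dx": 0, "dy": 0, "dz": 0, "wx": 0, "wy": 0, "wz": 0}
  ]
}}

```text
time_s: 15.5
ee_pos: [0.5183, -0.2391, 0.1254]
tcp_rot: [0.531, 0.847, 0.0, 0.001]
force: [-12.8, 6.4, 44.9]
width: 0.295
gripper_force: 87.4
```

Seated: the force rose to 45 N against a hard stop at the expected height. I'll ease the push a little and check.

Call:
{"op": "arm_command", "data": {
  "moves": [
    {"grip": 15, "dx": 0, "dy": 0, "dz": -0.015, "wx": 0, "wy": 0, "wz": 0},
    {"grip": 15, "dx": 0, "dy": 0, "dz": 0, "wx": 0, "wy": 0, "wz": 0}
  ]
}}

```text
time_s: 15.75
ee_pos: [0.5182, -0.239, 0.1255]
tcp_rot: [0.531, 0.847, 0.0, 0.0]
force: [-7.9, 3.7, 29.5]
width: 0.293
gripper_force: 84.9
```

```bash
python3 -c "
from h import *
im=robot.read_camera('wrist');s=robot.read_camera('scene')
st=robot.get_state();print(st['force'],st['ee_pos'],st['time_s'])
cv2.imwrite('pics/w7.png',np.hstack([cv2.resize(im[100:250,180:330],(400,400)),cv2.resize(s[120:220,162:292],(400,400),interpolation=3)]))"
```

```text
[-7.7605  3.8485 28.8175] [ 0.5183 -0.239   0.1255] 15.85
```

View pics/w7.png

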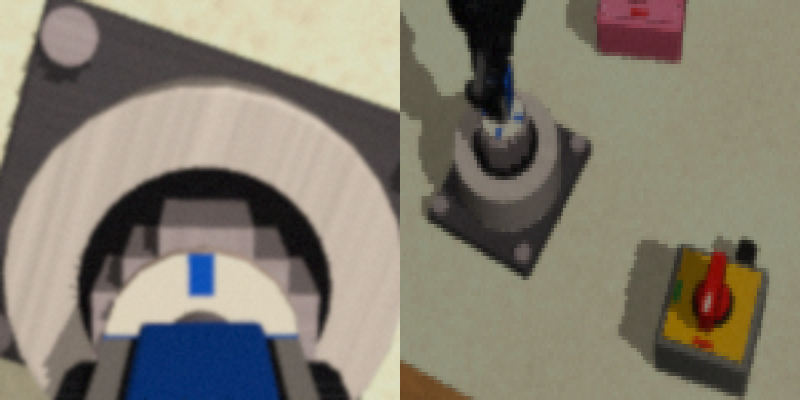

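The collar sits on the hub with its mark over the slot, and the isolator's white stripe points to the red mark. I'm handing in.

```bash
python3 -c "
from cell import robot
print(robot.finish_job())"
```

```text
the job is handed in; nothing more can be done
None
```

The job is handed in: the isolator is at OFF, and the stem is meshed in the hub with its collar seated, still gripped and pressed home at about 29 N, finished at about 16 s.

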